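Release the lid of the inspection light box by the catch in its front ledge

TASK

The lamps of the light box are due for a check, so release its lid: feel along the top of the aluminium front ledge with a fingertip until it drops into the finger notch, then press the catch inside the notch all the way down, and take the hand away so that the catch comes back and the lid is left standing ajar on its springs. Work gently, let the springs alone raise the lid, and do not move the jar, the cup or the dish.

Things in the scene. Friction and masses are not known exactly. Their poses are not given: they have to be found in the camera images.
- lightbox: Light box, fixed on the bench: cream case 440 mm wide (y), 86 mm high. Origin on the bench under it; +x to its back, z up. Top, front to back: aluminium front ledge x -146 to -116 mm, fixed strip to -106 (both full width, flat, z = 86 mm), gap, lid with opal pane x -102 to +122 (top z = 86). In front of it there is only the dish.
- ledge_mid (a point): Point on the light box at mid-width (y = 0), on the centre line of the ledge's flat top (x -131, z 86 mm), axes as the light box. It is NOT the notch. The notch, of the same bare aluminium, is centred anywhere from 65 mm left to 65 mm right of it: 44 mm wide (y), 30 deep (x, front face to strip), open above and to the front. The ledge has no other gap.
- catch (a joint): Rocker plate in the notch, 40 mm wide, 28 long (x), hinged under the strip, sloping up to the front. Rad: 0 at rest (front edge 9 mm below the ledge top, 8 mm behind the front face), 0.28 all the way down (level, 18 mm below the ledge top). Press it straight down on its front half: 2 N to start, 6 N at the end; springs back. Beyond about 0.15 it lets the lid go.
- lid (a joint): Opening angle of the lid in rad about the hinge at its back: 0 shut and latched, 0.14 fully ajar (stopped). Once let go it rises by its own springs in about 1 s and stays up.
- lid_edge (a point): Middle of the lid's front edge, on its top face. It rises by 32 mm when the lid goes ajar, and moves slightly back, away from the ledge.
- jar: Bystander: clear jar with white lid and pipettes in it, 82 mm in diameter, 134 mm high, standing on the bench beside the light box, left or right. Origin: centre of its underside.
- cup: Bystander: small sample cup with white lid, 56 mm in diameter, 65 mm high, standing on the bench on the other side of the light box. Origin: centre of its underside.
- dish: Bystander: flat covered dish, 64 mm in diameter, 17 mm high, lying on the bench in front of the light box. Origin: centre of its underside.

How it is judged:
By the outcome, as a careful person would: the job done as asked, in the order asked, and still so for the second after the job is handed in, with the robot touching nothing.
It also fails if it takes over 58 s, if anything falls off the work surface, if the arm or the gripper's body presses on something with over 40 N, if the wrist force passes 120 N, or if a joint passes its speed limit or range.

ROBOT

A 6-joint arm with a two-finger parallel gripper is mounted at the origin on the work surface. World frame = base frame: x ahead of the robot, y to its left, z up, the work surface at z = 0. Lengths are in m, angles in rad, forces in N, time in s.
With the tool pointing down it reaches from about 0.3 to 0.85 m from the base axis. Payload 5.4 kg.
Tool frame: the origin (TCP) lies on the centre line of the jaws, within the pads' length; the fingertips stand 14 mm ahead of it and the grasp point (between the pads) lies 5 mm behind it; z points along the fingers, y is the line along which they close (so a half turn about z gives the same grasp; the last joint's range is limited). The gripper opens to 85 mm and grips with 20 to 120 N. Pads are 22 mm wide; open, the fingers measure 114 mm over their backs; the gripper's body (76 mm by 85 mm) begins 54 mm behind the grasp point. The pads swing forward as they close: fully open they stand 13 mm farther back than shut.
Start: joints at [1.114, 0.158, 1.597, -0, 1.386, -0.21], TCP at [0.14, 0.558, 0.245] pointing down, gripper open.
Joint ranges: [-2.91, 2.91], [-0.94, 2.29], [0.18, 2.7], [-1.29, 4.43], [0.17, 2.64], [-3, 3]. Speed limits (rad/s): [2.57, 2.57, 3.14, 3.14, 3.14, 3.14].

INTERFACE

Orientations are given as a unit quaternion [w, x, y, z].
In Python, from workcell import * gives the robot as it stands.
- The arm moves only by the shell command python3 -m jog 'ROWS'. ROWS is JSON, a list that holds one entry, the list of rows, each a list of 7 numbers: the turn, a rotation vector about the tool's x, y, z in degrees, then the shift along the tool's x, y, z in mm, then the finger opening in mm, from 0 to 85.4. A call has 1 to 20 rows; each row is the pose to reach, as a shift and turn from the pose commanded when the call began, along the tool's axes at that moment; what a row does not reach only later rows make up. A row lasts 1/8 s, in which the tool goes at most 62.5 mm and 10.7 degrees, less where a joint would pass 70% of its speed; a pose out of reach is approached as far as the arm can. A call with a gripper value outside its range is refused whole. The fingers move at their own pace and stop on an object; the grip force is fixed at half the most. Time passes only in rows, so rows that repeat a pose let the fingers close. It gives the time, the measured TCP pose, the force, the opening and the grip force at its end, in the units of the state.
- read_state(): the state, without advancing time (a new reading comes with each control period).
- read_camera(name): name is "scene" or "top"; returns a dict with "img" (480x640x3 uint8, blue, green, red), "K" (3x3 intrinsics, pixels), "R" (3x3) and "t" (3): a world point X has camera coordinates R X + t. Camera axes: x right, y down, z forward; pixel columns grow to the right and rows downward; lengths in m; the calibration is good to about 2 mm. A picture is of the moment at which its call begins. There is no depth.
- sign_off(): hands the job in; it is judged then, once.
The state is a dict: "time": time; "q": joint angles; "joint_vel": joint speeds; "joint_torque": joint torques, N m; "eef_pos": TCP position; "eef_rot": TCP orientation; "ft_force": force on the tool from outside, world axes, zero at the start; "moment": the same for the moment, N m; "grip_width": opening from 0.0 (shut) to 1.0 (fully open); "finger_force": force on a finger pad.
Only numpy, scipy, OpenCV 4.12 (cv2) and the standard library are available. Lean on these libraries where they do the work, as an engineer would, in place of code of your own. Each camera call takes 0.05 s, during which the arm holds its last target. There are 200 camera calls.

## Working session

There is one attempt and no reset: what is moved stays moved. The work goes in short steps, Python scripts to look and compute and a shell command to move; the robot and the scene stay as the last step left them, time stands still between calls to the robot, and variables do not carry over. Pictures are saved under pics/ and viewed, at most 10 in all, crops included, and the job is handed in when it is done.

```bash
mkdir -p pics; python3 - <<'E'
from workcell import *
import cv2,numpy as np
for n in("scene","top"):
    c=read_camera(n); cv2.imwrite(f"pics/{n}0.png",c["img"]); print(n,c["K"].tolist(),np.round(c["R"],4).tolist(),c["t"].tolist())
s=read_state();print(s)
E
```

```text
scene [[498.7346996111617, 0.0, 323.18948912349634], [0.0, 498.7346996111617, 238.83363594647153], [0.0, 0.0, 1.0]] [[0.5311, 0.8473, -0.0028], [0.7295, -0.459, -0.5072], [-0.431, 0.2673, -0.8618]] [-0.35765482650189734, -0.38773103599699055, 1.2250121336069615]
top [[534.0380298632332, 0.0, 319.731292764137], [0.0, 534.0380298632332, 238.467890536688], [0.0, 0.0, 1.0]] [[-0.0075, -0.9999, 0.0078], [-0.9924, 0.0065, -0.1231], [0.123, -0.0087, -0.9924]] [0.04097080565168274, 0.585903947192202, 0.9547142213778023]
{'time': 0.1, 'q': array([ 1.11388173e+00,  1.58982588e-01,  1.59810153e+00,  1.98436876e-05,
        1.38622419e+00, -2.10072421e-01]), 'joint_vel': array([ 0.00044564, -0.00205118, -0.00109205, -0.00012151,  0.00102049,
        0.0003792 ]), 'joint_torque': array([-8.30700083e-04, -3.96992755e+01, -3.32336819e+01, -2.63044967e-04,
        4.21874938e-03,  4.03491811e-06]), 'eef_pos': array([0.1402622 , 0.5570941 , 0.24441967]), 'eef_rot': array([-2.90021026e-04,  1.23109754e-01,  9.92392691e-01, -8.07373193e-04]), 'ft_force': array([1.37835065, 0.34115639, 0.20314207]), 'moment': array([ 0.0364991 , -0.00821168,  0.00691783]), 'finger_force': 0.0, 'grip_width': 1.0005556022000344}
```

View pics/scene0.png

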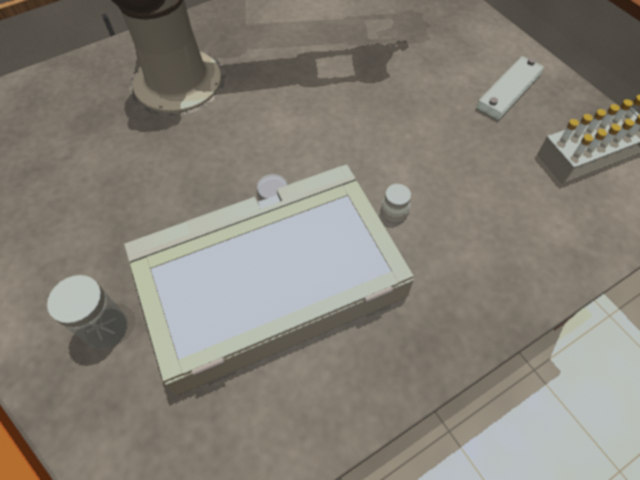

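View pics/top0.png

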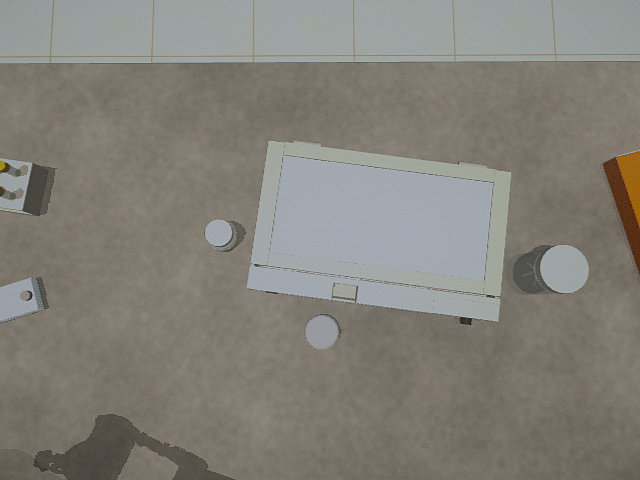

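The top view shows the ledge from (248,275) to (498,320), with a notch-sized beige rectangle at about (344,292). The dish is at (322,331), the cup at (220,235) and the jar at (562,268). Next I'll zoom in and measure.

```bash
cat > h.py <<'E'
from workcell import *
import cv2,numpy as np
def ray(c,u,v,z):
    d=np.linalg.inv(c["K"])@[u,v,1]; R=np.array(c["R"]);o=-R.T@c["t"]; d=R.T@d
    return o+d*(z-o[2])/d[2]
def proj(c,X):
    p=c["K"]@(c["R"]@np.array(X)+c["t"]); return p[:2]/p[2]
E
python3 - <<'E'
from h import *
c=read_camera("top"); i=c["img"]; s=read_camera("scene")
a=cv2.resize(i[255:355,240:510],None,fx=2.9,fy=2.9,interpolation=cv2.INTER_CUBIC)
b=cv2.resize(s["img"][160:260,120:390],None,fx=2.9,fy=2.9,interpolation=cv2.INTER_CUBIC)
cv2.imwrite("pics/z1.png",np.vstack([a,b]))
# bright/cream case mask -> min area rect
h=cv2.cvtColor(i,cv2.COLOR_BGR2HSV); m=(h[...,2]>150).astype(np.uint8)*255
m[:100]=0
cs=cv2.findContours(m,cv2.RETR_EXTERNAL,cv2.CHAIN_APPROX_NONE)[0]
for k in cs:
    if cv2.contourArea(k)>300:
        r=cv2.minAreaRect(k); print(r, cv2.contourArea(k))
        if cv2.contourArea(k)>15000:
            P=np.array([ray(c,u,v,.086) for u,v in cv2.boxPoints(r)]); print(P.round(4)); print([np.linalg.norm(P[j]-P[j-1]).round(4) for j in range(4)])
E
```

```text
((321.5, 332.0), (32.0, 31.0), 90.0) 750.0
((15.057010650634766, 299.2027282714844), (33.51228713989258, 40.2508430480957), 74.2913589477539) 1090.0
((564.0000610351562, 268.5), (48.790367126464844, 45.961936950683594), 45.0) 1746.0
((217.5, 232.50003051757812), (25.45584487915039, 26.870054244995117), 45.0) 520.5
((13.995943069458008, 185.56356811523438), (31.446643829345703, 53.23209762573242), 3.6522228717803955) 774.5
((627.5, 188.5), (77.0, 23.0), 90.0) 872.5
((381.45086669921875, 229.07803344726562), (253.0309295654297, 153.3485565185547), 7.399595737457275) 36443.0
[[ 0.4926  0.166   0.086 ]
 [ 0.7653  0.133   0.086 ]
 [ 0.7027 -0.3173  0.086 ]
 [ 0.4332 -0.2687  0.086 ]]
[np.float64(0.4387), np.float64(0.2747), np.float64(0.4547), np.float64(0.2738)]
```

View pics/z1.png

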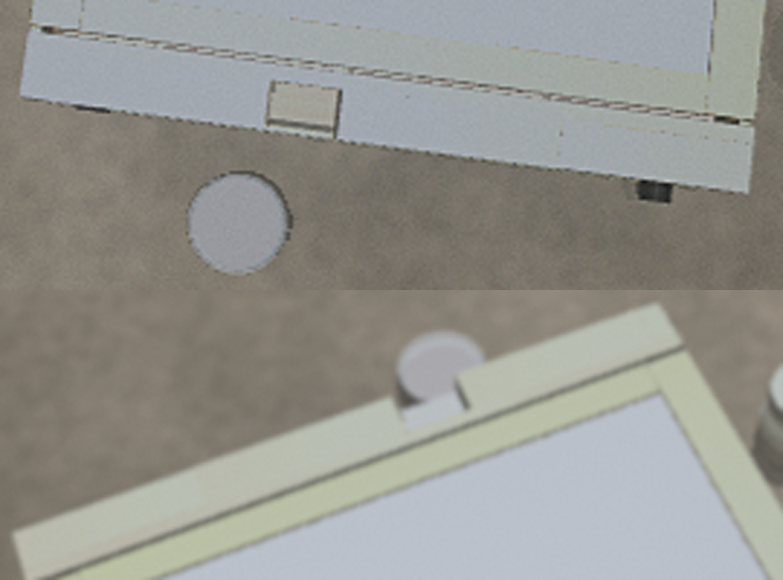

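The notch really is a gap: it shows in both views, at about (332–357, 284–301) in the top image. Next I'll work out the box frame and the moves.

```bash
python3 - <<'E'
from h import *
from scipy.spatial.transform import Rotation as Ro
c=read_camera("top");s=read_camera("scene");st=read_state()
L=ray(c,247.6,288.4,.086);R=ray(c,497.9,321.2,.086); print(L,R,np.linalg.norm(L-R))
Ls=ray(s,120+655/2.9,160+15/2.9,.086);Rs=ray(s,120+14/2.9,160+243/2.9,.086);print("scene",Ls,Rs,np.linalg.norm(Ls-Rs))
ey=(L-R)/np.linalg.norm(L-R); ex=np.array([ey[1],-ey[0],0]); mid=(L+R)/2+.015*ex; print("ledge_mid",mid,"yaw",np.degrees(np.arctan2(-ey[0],ey[1])))
n=[(ray(c,u,v,.086)-mid)@ey for u,v in((332.1,299),(357.2,302))];print("notch y",n)
n2=[(ray(s,120+u/2.9,160+v/2.9,.086)-mid)@ey for u,v in((458,88),(392,110))];print("notch scene",n2)
print("dish",ray(c,321.5,332,.017)-0, "mid in box",(ray(c,321.5,332,.017)-mid)@ex)
Rt=Ro.from_quat(st["eef_rot"][[1,2,3,0]]); M=Rt.as_matrix(); print(M.round(3))
yt=M[:,1];print("turn deg about tool z:",-np.degrees(np.arctan2(yt[0]*ey[1]-yt[1]*ey[0],yt@ey)*-1))
no=np.mean(n)
for d in(-50,):
    X=mid+ey*(no+d/1000)-.004*ex; X[2]=.086+.014+.02
    print("start",X,"tool shift mm",(M.T@(X-st["eef_pos"])*1000).round(1))
E
```

```text
[0.49330855 0.16339416 0.086     ] [ 0.43357413 -0.27023298  0.086     ] 0.43772216889925725
scene [0.49596705 0.1641467  0.086     ] [ 0.43448799 -0.26858283  0.086     ] 0.4370749540033122
ledge_mid [ 0.47830101 -0.05546641  0.086     ] yaw -7.8434302107804506
notch y [np.float64(0.0708121454499973), np.float64(0.02693476227168635)]
notch scene [np.float64(0.07574392777564266), np.float64(0.030083290486728722)]
dish [0.41406914 0.03473742 0.017     ] mid in box -0.07594076321955949
[[-0.97   0.244 -0.   ]
 [ 0.244  0.97  -0.001]
 [ 0.    -0.001 -1.   ]]
turn deg about tool z: 6.295420663197093
start [ 0.4741847  -0.05603655  0.12      ] tool shift mm [-473.5 -513.2  125.2]
```

```bash
python3 -m jog '[[[0,0,-1,-20,-22,2,60,0],[0,0,-2,-50,-55,6,0,0]]]' 2>&1 | tail -3; python3 -m jog '[[[0,0,-0.5,-20,-22,3,0],[0,0,-1,-50,-55,10,0],[0,0,-2,-85,-92,20,0],[0,0,-3,-120,-130,30,0],[0,0,-4,-155,-168,40,0],[0,0,-5,-190,-206,50,0],[0,0,-6.2,-225,-244,55,0],[0,0,-6.2,-260,-282,60,0],[0,0,-6.2,-295,-320,60,0],[0,0,-6.2,-330,-358,60,0],[0,0,-6.2,-365,-396,60,0],[0,0,-6.2,-400,-434,60,0],[0,0,-6.2,-435,-472,60,0],[0,0,-6.2,-458,-497,60,0],[0,0,-6.2,-470,-510,60,0],[0,0,-6.2,-473.5,-513,60,0],[0,0,-6.2,-473.5,-513,60,0],[0,0,-6.2,-473.5,-513,60,0]]]'
```

```text
invalid input
time: 2.55
eef_pos: [0.4739, -0.0545, 0.1853]
eef_rot: [-0.0, 0.069, 0.998, 0.0]
ft_force: [0.9, 0.4, -0.6]
grip_width: 0.001
finger_force: 0.0
```

```bash
python3 -m jog '[[[0,0,0,0,0,10,0],[0,0,0,0,0,25,0],[0,0,0,0,0,45,0],[0,0,0,0,0,62,0],[0,0,0,0,0,72,0],[0,0,0,0,0,76,0],[0,0,0,0,0,78,0],[0,0,0,0,0,78,0],[0,0,0,0,0,78,0]]]'; python3 - <<'E'
from h import *
c=read_camera("top");s=read_camera("scene")
a=cv2.resize(c["img"][255:355,240:510],None,fx=2.9,fy=2.9,interpolation=cv2.INTER_CUBIC)
b=cv2.resize(s["img"][160:260,120:390],None,fx=2.9,fy=2.9,interpolation=cv2.INTER_CUBIC)
cv2.imwrite("pics/z2.png",np.vstack([a,b]))
E
```

```text
time: 3.68
eef_pos: [0.4747, -0.0557, 0.1078]
eef_rot: [0.0, 0.069, 0.998, -0.0]
ft_force: [0.4, -0.7, -0.2]
grip_width: 0.001
finger_force: 0.0
```

View pics/z2.png

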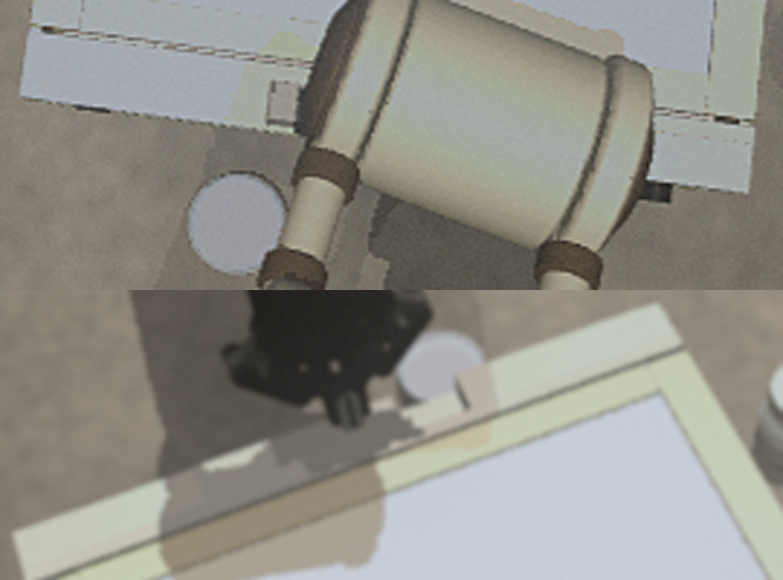

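The scene crop shows the closed fingertips just above the ledge, right of the notch, at crop pixel (347,425). Next I'll lower them gently into contact.

```bash
python3 -m jog '[[[0,0,0,0,0,2,0],[0,0,0,0,0,4,0],[0,0,0,0,0,5,0],[0,0,0,0,0,6,0],[0,0,0,0,0,6.5,0],[0,0,0,0,0,7,0],[0,0,0,0,0,7.5,0],[0,0,0,0,0,7.5,0],[0,0,0,0,0,7.5,0]]]'
```

```text
time: 4.9
eef_pos: [0.4743, -0.0556, 0.1]
eef_rot: [-0.0, 0.069, 0.998, -0.0]
ft_force: [-0.6, 0.9, 3.5]
grip_width: -0.004
finger_force: 2.0
```

```bash
python3 -m jog '[[[0,0,0,0,0,0.3,0],[0,0,0,0,1,0.5,0],[0,0,0,0,3,0.5,0],[0,0,0,0,5.5,0.5,0],[0,0,0,0,8,0.5,0],[0,0,0,0,10,0.5,0],[0,0,0,0,10,0.5,0]]]'
```

```text
time: 5.78
eef_pos: [0.4766, -0.0461, 0.1]
eef_rot: [0.001, 0.069, 0.998, -0.001]
ft_force: [-0.1, -2.7, 4.4]
grip_width: 0.006
finger_force: 2.7
```

```bash
python3 -m jog '[[[0,0,0,0,1,0.2,0],[0,0,0,0,3,0.2,0],[0,0,0,0,5.5,0.2,0],[0,0,0,0,8,0.2,0],[0,0,0,0,10.5,0.2,0],[0,0,0,0,13,0.2,0],[0,0,0,0,15.5,0.2,0],[0,0,0,0,18,0.2,0],[0,0,0,0,19.5,0.2,0],[0,0,0,0,20,0.2,0],[0,0,0,0,20,0.2,0]]]'
```

```text
time: 7.15
eef_pos: [0.4796, -0.0267, 0.1]
eef_rot: [0.001, 0.069, 0.998, -0.001]
ft_force: [-1.1, -4.0, 5.7]
grip_width: 0.006
finger_force: 3.1
```

```bash
python3 -m jog '[[[0,0,0,0,1,0.2,0],[0,0,0,0,2,0.3,0],[0,0,0,0,3.5,0.3,0],[0,0,0,0,5,0.3,0],[0,0,0,0,6.5,0.3,0],[0,0,0,0,8,0.3,0],[0,0,0,0,8,0.3,0]]]'
```

```text
time: 8.02
eef_pos: [0.4792, -0.0174, 0.0983]
eef_rot: [-0.0, 0.069, 0.998, 0.0]
ft_force: [0.4, 0.8, -0.6]
grip_width: -0.002
finger_force: 0.0
```

The tip dropped into the notch: z fell 1.7 mm and the force went to zero, where the images put the notch. Next I'll centre it and begin pressing.

```bash
python3 -m jog '[[[0,0,0,0,2,0,0],[0,0,0,0,5,1,0],[0,0,0,0,8,2,0],[0,0,0,0,10,3,0],[0,0,0,0,10,4.5,0],[0,0,0,0,10,6,0],[0,0,0,0,10,7,0],[0,0,0,0,10,8,0],[0,0,0,0,10,8,0]]]'
```

```text
time: 9.15
eef_pos: [0.4808, -0.0081, 0.091]
eef_rot: [-0.0, 0.069, 0.998, -0.0]
ft_force: [-1.6, -0.4, 4.9]
grip_width: 0.002
finger_force: 2.0
```

```bash
python3 -m jog '[[[0,0,0,0,0,1,0],[0,0,0,0,0,2,0],[0,0,0,0,0,3,0],[0,0,0,0,0,4,0],[0,0,0,0,0,4,0]]]'
```

```text
time: 9.78
eef_pos: [0.48, -0.0079, 0.0869]
eef_rot: [-0.001, 0.069, 0.998, 0.0]
ft_force: [-4.5, -0.1, 7.7]
grip_width: 0.001
finger_force: 3.8
```

```bash
python3 -m jog '[[[0,0,0,0,0,1,0],[0,0,0,0,0,2,0],[0,0,0,0,0,3,0],[0,0,0,0,0,4,0],[0,0,0,0,0,5,0],[0,0,0,0,0,5.3,0],[0,0,0,0,0,5.6,0],[0,0,0,0,0,5.6,0],[0,0,0,0,0,5.6,0]]]'
```

```text
time: 10.9
eef_pos: [0.4798, -0.0078, 0.0819]
eef_rot: [-0.002, 0.069, 0.998, 0.0]
ft_force: [-9.4, 0.1, 13.6]
grip_width: -0.003
finger_force: 7.1
```

```bash
python3 - <<'E'
from h import *
s=read_camera("scene")
cv2.imwrite("pics/z3.png",cv2.resize(s["img"][120:320,120:390],None,fx=2.9,fy=2.9,interpolation=cv2.INTER_CUBIC))
print(read_state()["ft_force"],read_state()["moment"])
E
```

```text
[-9.44249693  0.72898089 14.15423162] [0.16862385 1.60452771 0.01013202]
```

View pics/z3.png

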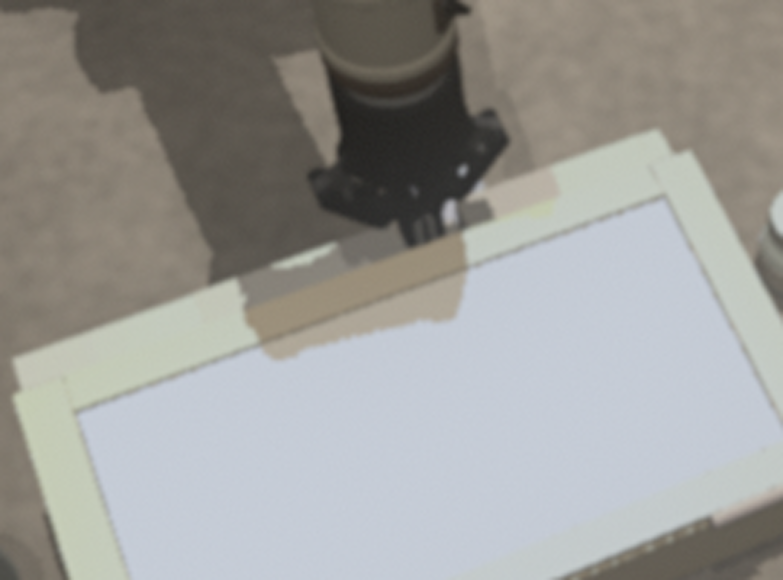

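The lid is up, with its front edge raised along its whole width. The side load acts at the tip, which is friction on the plate. Next I'll withdraw straight up and then forward.

```bash
python3 -m jog '[[[0,0,0,0,0,-1,0],[0,0,0,0,0,-3,0],[0,0,0,0,0,-5,0],[0,0,0,0,0,-8,0],[0,0,0,0,0,-12,0],[0,0,0,0,0,-18,0],[0,0,0,0,0,-26,0],[0,0,0,5,0,-38,0],[0,0,0,10,0,-55,0],[0,0,0,20,0,-75,0],[0,0,0,35,0,-95,0],[0,0,0,50,0,-115,0],[0,0,0,65,0,-130,0],[0,0,0,80,0,-140,0],[0,0,0,90,0,-145,0],[0,0,0,95,0,-145,0],[0,0,0,95,0,-145,0]]]'
```

```text
time: 13.08
eef_pos: [0.3865, 0.0052, 0.2258]
eef_rot: [-0.0, 0.069, 0.998, 0.0]
ft_force: [0.4, -0.0, -0.3]
grip_width: 0.005
finger_force: 0.0
```

```bash
python3 -m jog '[[[0,0,0,0,20,0,0],[0,0,0,0,60,0,0],[0,0,0,0,100,0,0],[0,0,0,0,140,0,0],[0,0,0,0,175,0,0],[0,0,0,0,195,0,0],[0,0,0,0,200,0,0],[0,0,0,0,200,0,0],[0,0,0,0,200,0,0]]]'; python3 - <<'E'
from h import *
c=read_camera("top");s=read_camera("scene")
cv2.imwrite("pics/z4.png",np.vstack([cv2.resize(c["img"][200:360,190:610],(780,297)),cv2.resize(s["img"][155:315,30:450],(780,297))]))
h=cv2.cvtColor(c["img"],cv2.COLOR_BGR2HSV); m=(h[...,2]>150).astype(np.uint8)*255; m[:100]=0
for k in cv2.findContours(m,cv2.RETR_EXTERNAL,cv2.CHAIN_APPROX_NONE)[0]:
    if cv2.contourArea(k)>300: print(np.round(cv2.minAreaRect(k)[0],1),cv2.contourArea(k))
print(read_state()["ft_force"])
E
```

```text
time: 14.2
eef_pos: [0.4145, 0.2024, 0.226]
eef_rot: [-0.0, 0.07, 0.998, -0.0]
ft_force: [0.4, -0.3, -0.6]
grip_width: -0.003
finger_force: 0.0
[ 91.9 453.5] 470.0
[204.7 429.9] 511.5
[ 72.3 378.5] 996.5
[131.7 366.3] 5994.0
[321.3 331.8] 758.5
[187.4 355.5] 1023.5
[ 15.1 299.3] 1096.5
[375.6 279.3] 325.0
[373.5 291.6] 4638.5
[564.  268.5] 1753.5
[217.5 232.5] 523.5
[ 14.  185.6] 782.5
[627.5 188.5] 887.0
[385.1 214.8] 30721.5
[-0.51667865  0.01544563  0.21833905]
```

View pics/z4.png

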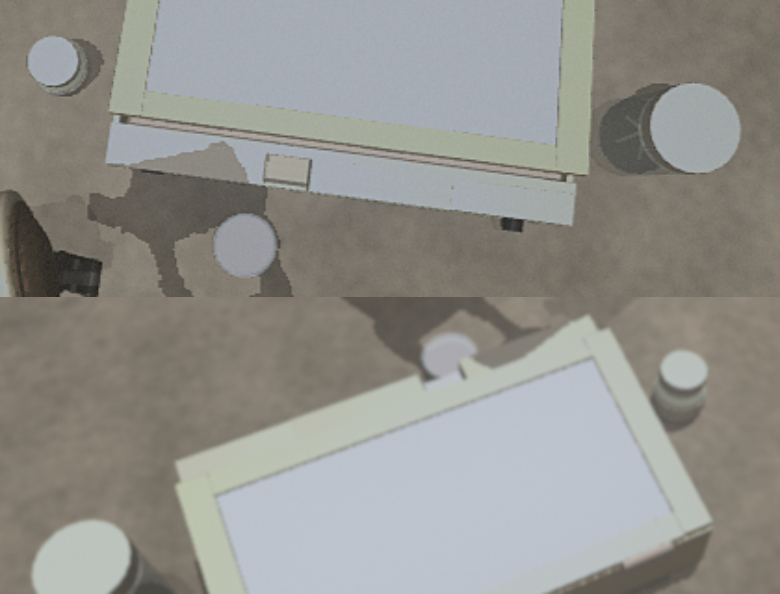

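The lid stands ajar, the catch is back up and looks as it did before, and the jar, cup and dish are unmoved to within a pixel. The arm is clear of everything.

```bash
python3 -c "
from workcell import *
print(sign_off())"
```

```text
the job is handed in; nothing more can be done
None
```

The light box lid is released and standing ajar on its springs; the catch came back up after a full press, the jar, cup and dish did not move, and I handed the job in at about 14 s with the arm clear.

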